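# Lock the battery hatch of the bench power pack

## Robot

A 6-joint arm with a two-finger parallel gripper is mounted at the origin on the work surface. World frame = base frame: x ahead of the robot, y to its left, z up, the work surface at z = 0. Lengths are in mm, angles in rad, forces in N, time in s.
With the tool pointing down it reaches from about 375 to 975 mm from the base axis. Payload 3.8 kg.
Tool frame: the origin (TCP) lies on the centre line of the jaws, within the pads' length; the fingertips stand 19 mm ahead of it and the grasp point (between the pads) is the TCP (ctrl.tip_reach is the z of the fingertips in the tool frame, in mm); z points along the fingers, y is the line along which they close (so a half turn about z gives the same grasp; the last joint's range is limited). The gripper opens to 85 mm and grips with 20 to 120 N. Pads are 22 mm wide; open, the fingers measure 114 mm over their backs; the gripper's body (76 mm by 85 mm) begins 54 mm behind the grasp point. The pads swing forward as they close: fully open they stand 13 mm farther back than shut.
Start: joints at [-1.24, 0.264, 1.604, -0, 1.274, -0.037], TCP at [242.7, -629.853, 250.28] pointing down, gripper open.
Joint ranges: [-2.63, 2.63], [-0.94, 2.18], [0.31, 2.57], [-1.31, 4.45], [0, 2.66], [-2.55, 2.55]. Speed limits (rad/s): [2.57, 2.57, 3.14, 3.14, 3.14, 3.14].

## Interface

Orientations are given as [roll, pitch, yaw] about the fixed x, y, z axes, in that order (R = Rz(yaw) Ry(pitch) Rx(roll)).
In Python, from station import telemetry, eyes, job, ctrl gives the robot as it stands.
- The arm moves only by the tool carry_out, never from a script. Its argument "increments" is a list of rows, each a list of 7 numbers: the turn, a rotation vector about the world's x, y, z in degrees, then the shift along the world's x, y, z in mm, then the closure, from 0 (fully open) to 1 (shut). In form: [[ax, ay, az, x, y, z, hand], ...]. A call has exactly 8 rows; each row shifts and turns the commanded pose from where the row before left it; what a row does not reach is not made up. A row lasts 1/10 s, in which the tool goes at most 50 mm and 8.59 degrees, less where a joint would pass 70% of its speed; a pose out of reach is approached as far as the arm can. A call is refused whole if a number of a shift passes 50 or a number of a turn 8.59, either way. A call with a gripper value outside its range is refused whole. The fingers move at their own pace and stop on an object; "newtons" is the grip in N (left out, the last holds). Time passes only in rows, so rows that do not move let the fingers close, or fill a call up. It gives the time, the measured TCP pose, the force, the opening and the grip force at its end, in the units of the state.
- telemetry.observe(): the state, without advancing time (a new reading comes with each control period).
- eyes.grab_frame(name): name is "side" or "top" or "wrist"; returns the picture (420x560x3 uint8, red, green, blue); there is no depth.
- eyes.get_calibration(name): a dict with "K" (3x3 intrinsics, pixels), "camera_from_world" (4x4, takes a point from world to camera coordinates); the wrist camera has in their place "mount" (4x4, takes a point from camera to tool coordinates, whose origin is the TCP and whose axes are the flange's). Camera axes: x right, y down, z forward; pixel columns grow to the right and rows downward; lengths in mm; the calibration is good to about 2 mm. A picture is of the moment at which its call begins: read the wrist's pose just before it. get_calibration takes no time and is no camera call.
- job.sign_off(): hands the job in; it is judged then, once.
The state is a dict: "t": time; "q": joint angles; "dq": joint speeds; "joint_torque": joint torques, N m; "ee_pos": TCP position; "tool_rot": TCP orientation; "ft_force": force on the tool from outside, world axes, zero at the start; "wrist_torque": the same for the moment, N m; "grip_width": opening from 0.0 (shut) to 1.0 (fully open); "grasp_force": force on a finger pad.
Only numpy, scipy, OpenCV 4.12 (cv2) and the standard library are available. Lean on these libraries where they do the work, as an engineer would, in place of code of your own. Each camera call takes 0.05 s, during which the arm holds its last target. There are 200 camera calls.

## Task

The battery hatch of the black power pack is standing slightly ajar. Set a fingertip in the slot of its orange turn-disc, press the hatch down shut and, keeping it pressed, turn the disc clockwise (seen from above) a quarter turn as far as it goes, so that the cam locks the hatch down by itself; then take the hand away. Do not grip or lift anything, do not pull the hatch open, and leave the cells, jar, pliers and screwdriver around the pack where they are.

Things in the scene. Friction and masses are not known exactly. Their poses are not given: they have to be found in the camera images.
- pack: Black case, fixed to the bench, 200 (x) x 160 (y) x 60 mm high, topped by a grey hatch. Origin: centre of the underside, on the bench; x points from the front (three small studs, towards the robot) to the back, z up. Hatch: 192 x 160 mm, 20 mm thick, hinged at the back on a line parallel to y at x = +92 mm, 60 mm above the bench. Shut, its top is level, 80 mm above the bench.
- panel (a joint): Hinge of the hatch, rad: 0 = fully shut and flush (a stop), grows as the front edge rises. Springs hold it ajar at about 0.07 (front edge about 13 mm up, disc about 9 mm up); pressing it shut takes about 4 to 6 N at the disc. Unlocked, it springs up again when let go. Locked, it rests about 0.01 open.
- disc (a joint): Turn of the orange disc, rad, clockwise seen from above: 0 = slot parallel to the hinge, 1.57 = slot front to back; stops at 0 and 1.60. Starts at 0 to 0.35. Needs about 0.05 N m and stays where left. From about 0.75 on its cam runs under a keeper in the case; with the hatch ajar it fouls the keeper and stops, so hold the hatch down. Locked from 1.40.
- slot (a point): Centre of the slot's floor, on the disc's axis (pack x = -35 mm, y = 0; 64 mm above the bench when shut). x along the slot, z up out of it; turns and tips with disc and hatch. Disc 91 mm across, flush. Slot: straight channel right across it, black floor, 30 mm wide, 85 mm long, 16 mm deep, ends closed by the hatch. Shut fingers have much play in it, fingers spread 20 to 40 mm along it little.
- hatch_edge (a point): Middle of the top front edge of the hatch, 80 mm above the bench when shut. Dots on the hatch: red to the right of the disc, green between disc and front edge. Two white dots on the disc flank one end of the slot; that end points at red when open, at green when locked.
- block_cell: Loose bystander: black and copper block battery, 17 x 26 mm, 49 mm tall, standing beside the pack. Origin: centre of its underside.
- jar: Loose bystander: clear screw jar with yellow cap, 44 mm across, 60 mm tall, standing. Origin: centre of its underside.
- cell_a: Loose bystander: round black and copper battery cell, 14 mm across, 50 mm tall, standing. Origin: centre of its underside.
- cell_b: Loose bystander: another such cell, 14 mm across, 50 mm tall, standing. Origin: centre of its underside.
- pliers: Loose bystander: yellow-handled pliers lying flat, 145 mm long along its x, 64 mm wide, 12 mm high. Origin: on the bench under its middle.
- driver: Loose bystander: blue-handled screwdriver, 150 mm long, lying along its x. Origin: on the bench under its middle.

How it is judged (in metres and radians):
On the way, in this order (a step that is already met when the one before it is completed fails the run):
1. a fingertip in the slot presses the hatch shut before the disc has locked (contact force between the fingers and pack above 1 N and z of the grasp point in the frame of slot below 0.031 m and horizontal distance between the grasp point and slot below 0.05 m and value of joint panel below 0.02 rad and value of joint disc below 1.1 rad), for 0.05 s.
2. the disc is turned to its locked position (value of joint disc above 1.4 rad and value of joint panel below 0.02 rad), for 0.1 s.
At the end, for the whole second after the job is handed in: The disc is turned to at least 1.40 rad (80 degrees), the hatch is locked down by its cam within 0.02 rad of shut and at rest, with nobody touching it, and every bystander is within 20 mm of where it began (all of step 2 and velocity of joint panel below 0.02 rad/s and not (distance of block_cell from where it was at the start of the episode above 0.02 m) and not (distance of jar from where it was at the start of the episode above 0.02 m) and not (distance of cell_a from where it was at the start of the episode above 0.02 m) and not (distance of cell_b from where it was at the start of the episode above 0.02 m) and not (distance of pliers from where it was at the start of the episode above 0.02 m) and not (distance of driver from where it was at the start of the episode above 0.02 m)).
It fails at once if the hatch was pulled open (beyond 0.2 rad) (value of joint panel above 0.2 rad).
It fails at once if a cell, the jar, the pliers or the screwdriver was lifted or shifted by more than 20 mm (distance of any of block_cell, jar, cell_a, cell_b, pliers, driver from where it was at the start of the episode above 0.02 m).
It also fails if it takes over 38 s, if anything falls off the work surface, if the arm or the gripper's body presses on something with over 40 N, if the wrist force passes 120 N, or if a joint passes its speed limit or range.

## Working session

There is one attempt and no reset: what is moved stays moved. The work goes in short steps, Python scripts to look and compute and a tool call to move; the robot and the scene stay as the last step left them, time stands still between calls to the robot, and variables do not carry over. Pictures are saved under pics/ and viewed, at most 10 in all, crops included, and the job is handed in when it is done.

Besides the shell and the picture viewer there is one more tool, called after "Emit:" by a JSON object that holds its "op" and its "data", one argument or row to a line. carry_out: Moves the arm, as the interface text tells. Its arguments: {"type":"object","properties":{"increments":{"type":"array","items":{"type":"array","items":{"type":"number"}}},"newtons":{"type":"number"}},"required":["increments"]}

```bash
mkdir -p pics; python3 - <<'E'
from station import telemetry, eyes, job, ctrl
import cv2, numpy as np
print(telemetry.observe()); print(ctrl.tip_reach)
for n in ("top","side"):
    im=eyes.grab_frame(n); cv2.imwrite(f"pics/{n}0.png",im[:,:,::-1])
    print(eyes.get_calibration(n))
print(eyes.get_calibration("wrist"))
E
```

```text
{'t': 0.0, 'q': array([-1.23989612e+00,  2.64769646e-01,  1.60534721e+00, -1.11617205e-05,
        1.27368408e+00, -3.68981376e-02]), 'dq': array([-5.72690133e-04,  6.35037841e-04,  9.67859681e-05, -1.17401948e-03,
       -9.82806904e-04, -3.77780871e-04]), 'joint_torque': array([-2.88967954e-05, -5.15109980e+01, -3.67315400e+01, -1.26636826e-05,
        1.28925231e-02,  2.20630136e-05]), 'ee_pos': array([ 242.48257954, -629.22410723,  248.96531943]), 'tool_rot': array([-3.13938548e+00, -7.08048139e-05,  3.67801543e-01]), 'ft_force': array([-0.01654481, -0.38677875, -0.15013787]), 'wrist_torque': array([ 0.02677202,  0.02504927, -0.05494145]), 'grasp_force': 0.0, 'grip_width': 1.0029771311400106}
19.0
{'K': array([[385.91304519,   0.        , 275.18675363],
       [  0.        , 385.91304519, 209.26056839],
       [  0.        ,   0.        ,   1.        ]]), 'camera_from_world': array([[ 1.44708677e-02, -9.99887652e-01,  3.90874977e-03,
         5.85561384e+01],
       [-9.82750655e-01, -1.49434366e-02, -1.84330799e-01,
         5.94946276e+02],
       [ 1.84368500e-01, -1.17389979e
[... 470 characters left out ...]
1.32625404e+02],
       [ 1.68629439e-01, -6.68171804e-01, -7.24645121e-01,
         7.41258075e+02],
       [ 0.00000000e+00,  0.00000000e+00,  0.00000000e+00,
         1.00000000e+00]])}
{'K': array([[346.21226585,   0.        , 288.60896671],
       [  0.        , 346.21226585, 209.03184955],
       [  0.        ,   0.        ,   1.        ]]), 'mount': array([[ 7.62736371e-04, -9.59017134e-01, -2.83347058e-01,
         7.08199621e+01],
       [ 9.99999160e-01,  4.34624271e-04,  1.22084771e-03,
        -5.44750661e-01],
       [-1.04766437e-03, -2.83347751e-01,  9.59016660e-01,
        -1.23304665e+02],
       [ 0.00000000e+00,  0.00000000e+00,  0.00000000e+00,
         1.00000000e+00]])}
```

View pics/top0.png

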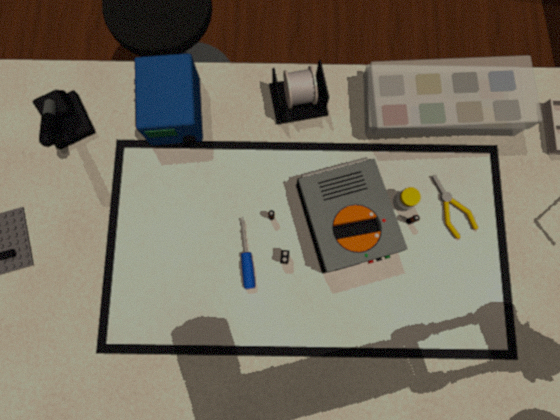

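View pics/side0.png

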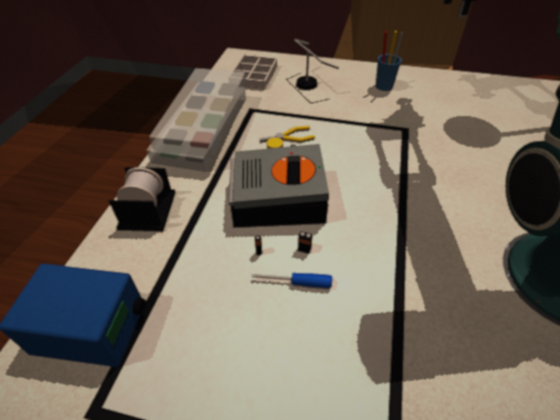

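The top view shows the pack with its disc at about (357,228), the slot nearly parallel to the hinge and red at about (383,220). The jar is at (409,198), a cell at (412,219), the pliers at (455,210), and the block, other cell and driver are on the left. The side view agrees. I'll enlarge the pack next.

```bash
python3 - <<'E'
import cv2
im=cv2.imread("pics/top0.png")[150:280,290:430]
cv2.imwrite("pics/top0c.png",cv2.resize(im,None,fx=4.5,fy=4.5,interpolation=cv2.INTER_CUBIC))
E
```

```text
(no output)
```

View pics/top0c.png

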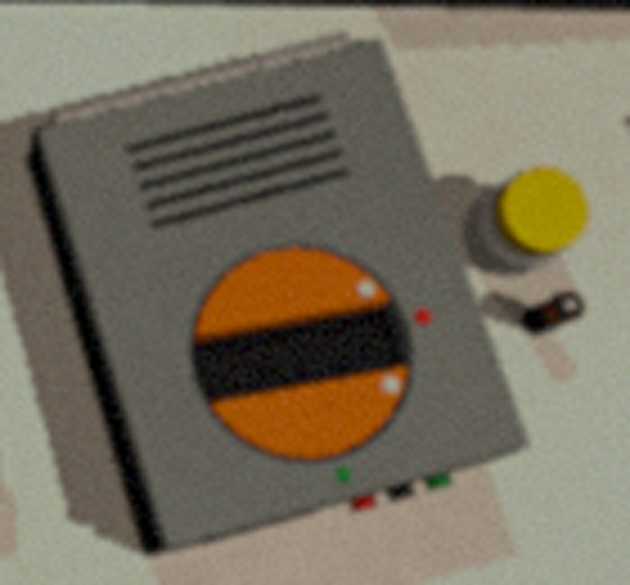

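```bash
cat > h.py <<'E'
import numpy as np, cv2
from station import telemetry, eyes, ctrl
def ray(name,px,z):
    c=eyes.get_calibration(name);T=np.linalg.inv(c["camera_from_world"])
    d=T[:3,:3]@np.linalg.inv(c["K"])@np.array([*px,1.]);o=T[:3,3]
    return o+d*(z-o[2])/d[2]
E
python3 - <<'E'
from h import *
im=cv2.imread("pics/top0.png")
m=cv2.inRange(cv2.cvtColor(im,cv2.COLOR_BGR2HSV),(5,150,100),(20,255,255)); m[:, :300]=0;m[:,395:]=0;m[:195]=0
pts=cv2.findNonZero(m);h=cv2.convexHull(pts);e=cv2.fitEllipse(h);print("ell",e)
c=ray("top",e[0],89);print("disc c",c)
f=lambda u,v,z:ray("top",(290+(u+.5)/4.5-.5,150+(v+.5)/4.5-.5),z)
r=f(423,317,89);g=f(344,474,92);print("red",r-c,"green",g-c)
ang=lambda d:np.degrees(np.arctan2(d[1],d[0]))
print("pack x yaw from red",ang(r-c)+90,"green",ang(g-c)+180)
a=f(150,550,93);b=f(525,443,93);print("front edge",a,b,ang(b-a)+90, np.linalg.norm(b-a))
w=(f(366,289,89)+f(391,384,89))/2;print("slot dir dots",ang(w-c))
for p,q in(((200,341),(385,309)),((215,398),(405,364))):
  print("slot edges",ang(f(*q,89)-f(*p,89)))
print(ray("top",(409,198),60),ray("top",(412,219),25))
# side check
im=cv2.imread("pics/side0.png");m=cv2.inRange(cv2.cvtColor(im,cv2.COLOR_BGR2HSV),(5,150,100),(20,255,255));m[:145]=0;m[190:]=0;m[:,:265]=0;m[:,325:]=0
h=cv2.convexHull(cv2.findNonZero(m));e=cv2.fitEllipse(h);print(e,ray("side",e[0],89))
E
```

```text
ell ((356.4677734375, 227.9759521484375), (46.04892349243164, 48.504356384277344), 125.71639251708984)
disc c [553.33504468 -89.85159406  89.        ]
red [ 16.26126301 -52.97712984   0.        ] green [-51.73549429 -16.29333922   3.        ]
pack x yaw from red 17.063801914983145 green 17.48106069801841
front edge [468.75260348 -23.97591609  93.        ] [ 515.69514505 -182.79536438   93.        ] 16.46619057205811 165.6116522601036
slot dir dots -77.22730830828264
slot edges -79.28762424494312
slot edges -79.02665980864488
[ 620.56085769 -204.54245973   60.        ] [ 583.18834163 -221.08605874   25.        ]
((286.4835205078125, 165.33023071289062), (34.12104797363281, 57.94536209106445), 108.44385528564453) [570.24199825 -96.07133244  89.        ]
```

Emit:
{"op": "carry_out", "data": {
  "increments": [
    [0,0,7.1,12.9,22.5,0,0.5],
    [0,0,7.1,12.9,22.5,0,0.5],
    [0,0,7.1,12.9,22.5,0,0.5],
    [0,0,7.1,12.9,22.5,0,0.5],
    [0,0,7.1,12.9,22.5,0,0.5],
    [0,0,7.1,12.9,22.5,0,0.5],
    [0,0,7.1,12.9,22.5,0,0.5],
    [0,0,7.1,12.9,22.5,0,0.5]
  ],
  "newtons": 20
}}

```text
t: 0.9
ee_pos: [346.1, -448.6, 249.7]
tool_rot: [-3.141, -0.001, 1.364]
ft_force: [0.1, -0.7, 0.2]
grip_width: 0.5
grasp_force: 0.0
```

Emit:
{"op": "carry_out", "data": {
  "increments": [
    [0,0,7.1,12.9,22.5,0,0.5],
    [0,0,7.1,12.9,22.5,0,0.5],
    [0,0,7.1,12.9,22.5,0,0.5],
    [0,0,7.1,12.9,22.5,0,0.5],
    [0,0,7.1,12.9,22.5,0,0.5],
    [0,0,7.1,12.9,22.5,0,0.5],
    [0,0,7.1,12.9,22.5,0,0.5],
    [0,0,7.1,12.9,22.5,0,0.5]
  ]
}}

```text
t: 1.7
ee_pos: [449.2, -268.7, 249.8]
tool_rot: [-3.141, -0.001, 2.356]
ft_force: [0.7, 0.3, -1.0]
grip_width: 0.506
grasp_force: 0.0
```

Emit:
{"op": "carry_out", "data": {
  "increments": [
    [0,0,7.1,12.9,22.5,-10,0.5],
    [0,0,7.1,12.9,22.5,-10,0.5],
    [0,0,7.1,12.9,22.5,-10,0.5],
    [0,0,7.1,12.9,22.5,-10,0.5],
    [0,0,7.1,12.9,22.5,-10,0.5],
    [0,0,7.1,12.9,22.5,-10,0.5],
    [0,0,7.1,12.9,22.5,-10,0.5],
    [0,0,7.1,12.9,22.5,-10,0.5]
  ]
}}

```text
t: 2.5
ee_pos: [552.3, -88.8, 169.4]
tool_rot: [3.141, -0.001, -2.936]
ft_force: [-0.0, -0.9, -0.6]
grip_width: 0.499
grasp_force: 0.0
```

```bash
python3 - <<'E'
from h import *
s=telemetry.observe();print({k:s[k] for k in('t','q','ee_pos','tool_rot','grip_width','ft_force')})
w=eyes.grab_frame("wrist");cv2.imwrite("pics/w1.png",w[:,:,::-1])
print(ray("side",(294.5,170),89))
E
```

```text
{'t': 2.5, 'q': array([-2.03889826e-01,  1.12436292e-01,  1.93787414e+00, -1.70294213e-05,
        1.09208237e+00, -1.98004173e+00]), 'ee_pos': array([552.34508014, -88.78287412, 169.40976244]), 'tool_rot': array([ 3.14128812e+00, -7.40083517e-04, -2.93622911e+00]), 'grip_width': 0.49920138528487207, 'ft_force': array([-0.02340088, -0.92415254, -0.56381547])}
[550.37844804 -85.09347561  89.        ]
```

View pics/w1.png

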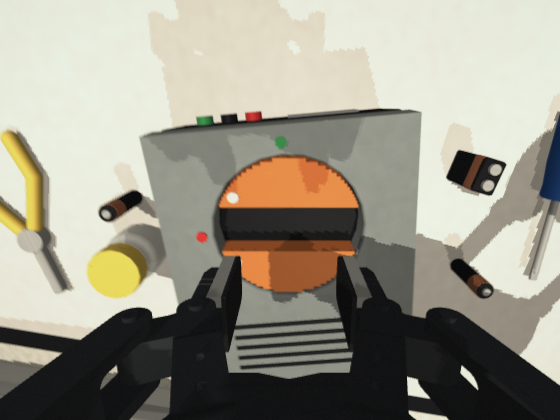

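The wrist view shows the slot level in the image, so the tool is aligned with it. The disc centre is at about (289,223), with its edges at columns 218 and 360 and rows 155 and 292. The fingers lie along the slot direction.

```bash
python3 - <<'E'
from h import *
from scipy.spatial.transform import Rotation as R
s=telemetry.observe();c=eyes.get_calibration("wrist")
T=np.eye(4);T[:3,:3]=R.from_euler('xyz',s['tool_rot']).as_matrix();T[:3,3]=s['ee_pos'];T=T@c['mount']
for px in((289,223),(218,225),(360,225),(202,237),(281,142),(222,208),(358,208)):
    d=T[:3,:3]@np.linalg.inv(c["K"])@np.array([*px,1.]);o=T[:3,3];print(px,(o+d*(89-o[2])/d[2]).round(1))
E
```

```text
(289, 223) [548. -86.  89.]
(218, 225) [ 558.5 -128.6   89. ]
(360, 225) [540.1 -42.9  89. ]
(202, 237) [ 568.4 -137.1   89. ]
(281, 142) [ 500.9 -100.9   89. ]
(222, 208) [ 547.2 -127.9   89. ]
(358, 208) [529.8 -47.   89. ]
```

Emit:
{"op": "carry_out", "data": {
  "increments": [
    [0,0,0,-2,1,-9,0.5],
    [0,0,0,0,0,-9,0.5],
    [0,0,0,0,0,-9,0.5],
    [0,0,0,0,0,-9,0.5],
    [0,0,0,0,0,-9,0.5],
    [0,0,0,0,0,-9,0.5],
    [0,0,0,0,0,-9,0.5],
    [0,0,0,0,0,-9,0.5]
  ]
}}

```text
t: 3.35
ee_pos: [550.3, -89.0, 97.5]
tool_rot: [-3.142, -0.0, -2.942]
ft_force: [0.3, -0.5, 0.6]
grip_width: 0.498
grasp_force: 0.0
```

Emit:
{"op": "carry_out", "data": {
  "increments": [
    [0,0,0,0,0,-1.5,0.5],
    [0,0,0,0,0,-1.5,0.5],
    [0,0,0,0,0,-1.5,0.5],
    [0,0,0,0,0,-1.5,0.5],
    [0,0,0,0,0,0,0.5],
    [0,0,0,0,0,0,0.5],
    [0,0,0,0,0,0,0.5],
    [0,0,0,0,0,0,0.5]
  ]
}}

```text
t: 4.15
ee_pos: [550.4, -88.9, 92.5]
tool_rot: [-3.141, 0.0, -2.941]
ft_force: [-0.4, 1.0, 0.1]
grip_width: 0.497
grasp_force: 0.0
```

```bash
python3 - <<'E'
from h import *
w=eyes.grab_frame("wrist");s=eyes.grab_frame("side")[120:220,220:350];s=cv2.resize(s,(546,420),interpolation=cv2.INTER_CUBIC)
v=np.vstack([w,s[:,:546].copy() if 0 else cv2.copyMakeBorder(s,0,0,0,14,0)])
cv2.imwrite("pics/w2.png",cv2.resize(v,(400,600))[:,:,::-1])
E
```

```text
(no output)
```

View pics/w2.png

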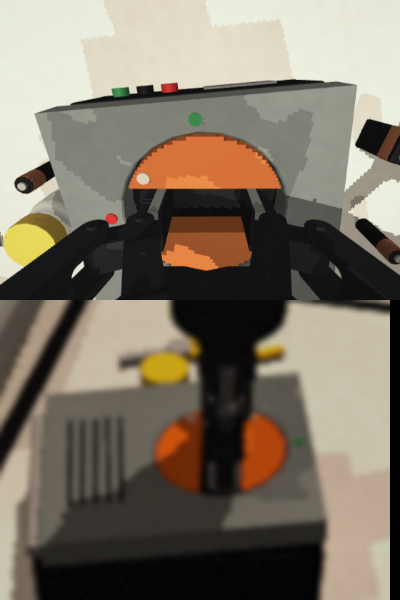

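The fingers are in the slot, reaching into the black channel on both sides with no contact force. I'll press down now.

Emit:
{"op": "carry_out", "data": {
  "increments": [
    [0,0,0,0,0,-1,0.5],
    [0,0,0,0,0,-1,0.5],
    [0,0,0,0,0,-1,0.5],
    [0,0,0,0,0,-1,0.5],
    [0,0,0,0,0,-1,0.5],
    [0,0,0,0,0,-1,0.5],
    [0,0,0,0,0,0,0.5],
    [0,0,0,0,0,0,0.5]
  ]
}}

```text
t: 5.05
ee_pos: [550.2, -88.9, 86.3]
tool_rot: [-3.142, -0.0, -2.941]
ft_force: [-0.6, 0.6, 0.9]
grip_width: 0.501
grasp_force: 0.7
```

Emit:
{"op": "carry_out", "data": {
  "increments": [
    [0,0,0,0,0,-1,0.5],
    [0,0,0,0,0,-1,0.5],
    [0,0,0,0,0,-1,0.5],
    [0,0,0,0,0,-1,0.5],
    [0,0,0,0,0,0,0.5],
    [0,0,0,0,0,0,0.5],
    [0,0,0,0,0,0,0.5],
    [0,0,0,0,0,0,0.5]
  ]
}}

```text
t: 5.85
ee_pos: [550.3, -88.9, 82.3]
tool_rot: [-3.142, -0.0, -2.941]
ft_force: [-1.9, -0.8, 3.0]
grip_width: 0.499
grasp_force: 1.5
```

Emit:
{"op": "carry_out", "data": {
  "increments": [
    [0,0,0,0,0,-1,0.5],
    [0,0,0,0,0,-1,0.5],
    [0,0,0,0,0,-1,0.5],
    [0,0,0,0,0,-1,0.5],
    [0,0,0,0,0,0,0.5],
    [0,0,0,0,0,0,0.5],
    [0,0,0,0,0,0,0.5],
    [0,0,0,0,0,0,0.5]
  ]
}}

```text
t: 6.65
ee_pos: [550.4, -88.9, 80.9]
tool_rot: [-3.142, -0.0, -2.941]
ft_force: [-9.1, 0.3, 20.3]
grip_width: 0.504
grasp_force: 9.9
```

Emit:
{"op": "carry_out", "data": {
  "increments": [
    [0,0,0,0,0,-0.5,0.5],
    [0,0,0,0,0,-0.5,0.5],
    [0,0,0,0,0,0,0.5],
    [0,0,0,0,0,0,0.5],
    [0,0,0,0,0,0,0.5],
    [0,0,0,0,0,0,0.5],
    [0,0,0,0,0,0,0.5],
    [0,0,0,0,0,0,0.5]
  ]
}}

```text
t: 7.45
ee_pos: [550.4, -89.0, 80.8]
tool_rot: [-3.142, -0.0, -2.941]
ft_force: [-10.7, 1.4, 25.4]
grip_width: 0.499
grasp_force: 12.8
```

The stiff stop at about 81 mm matches the shut hatch (floor at 64 plus about 17 of tip). I'll ease the press slightly and turn clockwise.

Emit:
{"op": "carry_out", "data": {
  "increments": [
    [0,0,-3,0,0,1,0.5],
    [0,0,-4,0,0,0,0.5],
    [0,0,-4,0,0,0,0.5],
    [0,0,-4,0,0,0,0.5],
    [0,0,-4,0,0,0,0.5],
    [0,0,-4,0,0,0,0.5],
    [0,0,-4,0,0,0,0.5],
    [0,0,-3,0,0,0,0.5]
  ]
}}

```text
t: 8.25
ee_pos: [550.9, -88.1, 80.9]
tool_rot: [3.14, 0.001, 2.816]
ft_force: [-6.4, 3.0, 17.7]
grip_width: 0.502
grasp_force: 9.3
```

```bash
python3 - <<'E'
from h import *
st=telemetry.observe();print(st['wrist_torque'],st['ft_force'])
w=eyes.grab_frame("wrist");s=eyes.grab_frame("side")[120:220,220:350];s=cv2.resize(s,(546,420),interpolation=cv2.INTER_CUBIC)
cv2.imwrite("pics/w3.png",cv2.resize(np.vstack([w,cv2.copyMakeBorder(s,0,0,0,14,0)]),(400,600))[:,:,::-1])
E
```

```text
[0.65159932 1.26736226 0.03302625] [-6.36792557  3.00174211 17.66217185]
```

View pics/w3.png

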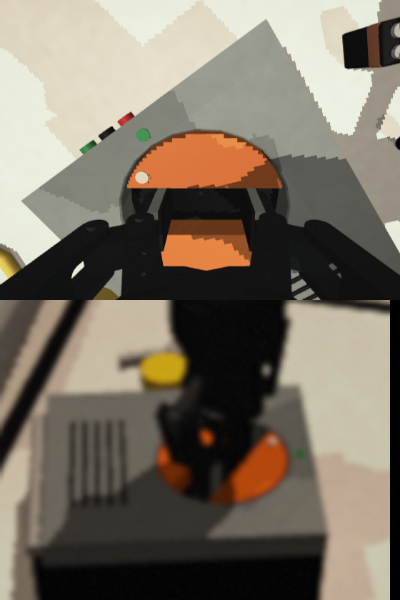

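The disc follows the tool and stands about 35° round, and the hatch is flush.

Emit:
{"op": "carry_out", "data": {
  "increments": [
    [0,0,-4,0,0,-0.5,0.5],
    [0,0,-4,0,0,0,0.5],
    [0,0,-4,0,0,0,0.5],
    [0,0,-4,0,0,0,0.5],
    [0,0,-4,0,0,0,0.5],
    [0,0,-4,0,0,0,0.5],
    [0,0,-4,0,0,0,0.5],
    [0,0,-4,0,0,0,0.5]
  ]
}}

```text
t: 9.15
ee_pos: [552.1, -87.9, 80.9]
tool_rot: [3.138, 0.001, 2.257]
ft_force: [-5.0, 4.7, 17.7]
grip_width: 0.497
grasp_force: 9.1
```

Emit:
{"op": "carry_out", "data": {
  "increments": [
    [0,0,-4,0,0,0,0.5],
    [0,0,-4,0,0,0,0.5],
    [0,0,-4,0,0,0,0.5],
    [0,0,-4,0,0,0,0.5],
    [0,0,-3,0,0,0,0.5],
    [0,0,-3,0,0,0,0.5],
    [0,0,-2,0,0,0,0.5],
    [0,0,0,0,0,0,0.5]
  ]
}}

```text
t: 9.95
ee_pos: [553.2, -88.9, 81.0]
tool_rot: [3.136, 0.002, 1.84]
ft_force: [-2.0, 2.4, 15.9]
grip_width: 0.498
grasp_force: 7.7
```

```bash
python3 - <<'E'
from h import *
st=telemetry.observe();print(st['wrist_torque'],st['ft_force'],st['tool_rot'])
w=eyes.grab_frame("wrist");s=eyes.grab_frame("side")[120:220,220:350];s=cv2.resize(s,(546,420),interpolation=cv2.INTER_CUBIC)
cv2.imwrite("pics/w4.png",cv2.resize(np.vstack([w,cv2.copyMakeBorder(s,0,0,0,14,0)]),(400,600))[:,:,::-1])
E
```

```text
[ 0.18615729  0.64458472 -0.05201338] [-2.01624236  2.39847121 15.88661925] [3.13618429e+00 1.86549206e-03 1.83996184e+00]
```

View pics/w4.png

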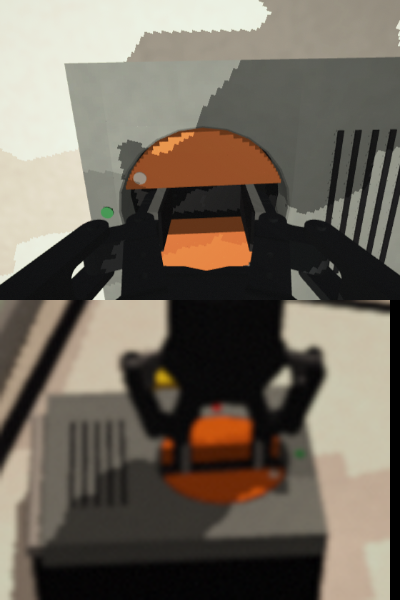

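The slot now points at green, so the disc is essentially locked. I'll turn a little more to seat it on its stop.

Emit:
{"op": "carry_out", "data": {
  "increments": [
    [0,0,-2,0,0,0,0.5],
    [0,0,-2,0,0,0,0.5],
    [0,0,-2,0,0,0,0.5],
    [0,0,-2,0,0,0,0.5],
    [0,0,0,0,0,0,0.5],
    [0,0,0,0,0,0,0.5],
    [0,0,0,0,0,0,0.5],
    [0,0,0,0,0,0,0.5]
  ]
}}

```text
t: 10.85
ee_pos: [553.6, -89.9, 81.0]
tool_rot: [3.135, 0.003, 1.702]
ft_force: [-0.9, -2.1, 13.2]
grip_width: 0.507
grasp_force: 7.1
```

```bash
python3 - <<'E'
from h import *
st=telemetry.observe();print(st['wrist_torque'],st['ft_force'],st['tool_rot'])
E
```

```text
[-0.3491331   0.41207981  0.09398289] [-0.85638736 -2.07099356 13.22130432] [3.13512733e+00 3.01858125e-03 1.70187080e+00]
```

Emit:
{"op": "carry_out", "data": {
  "increments": [
    [0,0,0,0,0,1,0.5],
    [0,0,0,0,0,1,0.5],
    [0,0,0,0,0,2,0.5],
    [0,0,0,0,0,2,0.5],
    [0,0,0,0,0,3,0.5],
    [0,0,0,0,0,3,0.5],
    [0,0,0,0,0,4,0.5],
    [0,0,0,0,0,4,0.5]
  ]
}}

```text
t: 11.65
ee_pos: [548.9, -88.7, 97.0]
tool_rot: [-3.139, -0.001, 1.701]
ft_force: [0.5, -0.4, -0.0]
grip_width: 0.499
grasp_force: 0.0
```

Emit:
{"op": "carry_out", "data": {
  "increments": [
    [0,0,0,0,0,10,0.5],
    [0,0,0,0,0,15,0.5],
    [0,0,0,0,0,15,0.5],
    [0,0,0,0,0,15,0.5],
    [0,0,0,0,0,15,0.5],
    [0,0,0,0,0,10,0.5],
    [0,0,0,0,0,0,0.5],
    [0,0,0,0,0,0,0.5]
  ]
}}

```text
t: 12.45
ee_pos: [550.3, -88.8, 178.0]
tool_rot: [3.141, 0.0, 1.701]
ft_force: [-0.3, -0.1, -0.8]
grip_width: 0.501
grasp_force: 0.0
```

```bash
python3 - <<'E'
from h import *
w=eyes.grab_frame("wrist");s=eyes.grab_frame("side")[120:220,220:350];s=cv2.resize(s,(546,420),interpolation=cv2.INTER_CUBIC)
cv2.imwrite("pics/w5.png",cv2.resize(np.vstack([w,cv2.copyMakeBorder(s,0,0,0,14,0)]),(400,600))[:,:,::-1])
E
```

```text
(no output)
```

View pics/w5.png

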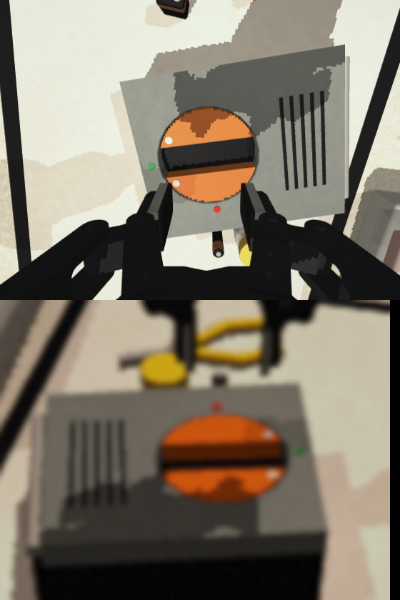

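The hand is clear. In both views the white-dotted slot end points at green, the slot is parallel to the pack's sides, and the hatch lies flat with the hand away. The jar, the pliers and the cells in view stand where they were.

```bash
python3 -c "
from station import job
print(job.sign_off())"
```

```text
the job is handed in; nothing more can be done
None
```

The hatch is pressed shut and locked: the disc is turned a full quarter to its stop, the hatch stayed flat once the hand lifted away, no bystander was touched as far as the final views show, and the job is handed in (no verdict was returned).

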